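Lift the retaining ring out of the velocity stack's screen groove

TASK

Take the red-handled hook pick out of its block, work its foot under one end of the split ring that holds the gauze in the velocity stack, and lift until the whole ring has come out of its groove and lies loose in the bell. Be gentle with the gauze, the ring and the chrome, keep your fingers off the ring and leave everything else as it lies. Then stand the pick back in its slot in the block and let go.

Things in the scene. Friction and masses are not known exactly. Their poses are not given: they have to be found in the camera images.
- carb: Carburettor bolted upright on a fixed 110 x 110 x 12 mm aluminium plate, a chrome velocity stack opening upwards on top. Origin: centre of the plate's underside; z up is the stack's axis. Gauze at height 100 mm; the gauze cup's round brass wall, inner radius 30 mm, from 100 to 104 mm; the seated ring's wire fills 103.7 to 108.7 mm.
- bead (a point): On the stack's axis at the height of the rolled bead, 109.9 mm above the carburettor's origin. The bead narrows the bore to 31 mm radius just above the ring and holds it in its groove. Above it the chrome bell flares at 45 degrees to a rim of 52 mm radius, 19 mm higher. Pressing the pick on stack or cup with more than 8 N marks them.
- gauze: Round brass-coloured gauze at the bottom of the cup, 60 mm across; origin: centre of its upper side. It gives 1 mm per 3 N when pressed down. More than 6 N spoils it.
- ring: Split ring of black springy 5 mm round wire lying level in the groove; wire centre on a 30 mm radius, 25 mm gap between its ends. Origin: centre of the circle at wire-centre height; x points to the middle of the gap, z up. Its inner part overhangs the gauze with 3.7 mm of room beneath. A foot pushed outwards under it until it touches the cup's wall carries it; 2 mm short of the wall it slips off.
- ring_a_end (a point): Ring's end (wire centre) on the left (+y) of the gap in the ring's frame. From each end an arm, springy inwards and upwards, runs round to 130 degrees from the gap. Lifted close to its end at about 15 mm/s it resists with 3 to 12 N: the arm snaps over the bead and, once the end is up 15 to 25 mm, the rest springs out and the pull vanishes. Over 20 N on the ring spoils it.
- ring_b_end (a point): The other end (wire centre), right (-y) of the gap in the ring's frame. Either end may be lifted. A ring that has come out lies loose and tilted in the bell: both ends up on the flare, the back low in the bore, in from its groove.
- ring_back (a point): Middle of the ring's stiff back (wire centre), opposite the gap, 30 mm from the ring's origin.
- pick: Hook pick, 60 g. Origin: centre of its square red handle (18 x 18 mm, 70 mm tall, upright); z up along the handle. A 6 mm round steel shaft runs down from the handle's lower end (35 mm below the origin) to the foot: a flat bar 5 mm wide, 3 mm thick, its underside 108 mm below the origin; it points along the pick's +x, its tip 12 mm from the shaft's axis.
- block: Fixed black tool block, 78 mm tall, 104 x 45 mm, brass jets on top of its -x part. Origin: at its underside, under the pick's shaft. The pick stands in an upright slot, 10 mm wide in y, from 10 mm behind to 16 mm ahead of the origin in x, right through; the handle's lower end rests on the block's top; the foot points along the block's +x, away from the jets.
- spare_stack: Loose chrome velocity stack, 100 mm wide, 63 mm tall, standing on its bell; origin: centre of its underside. Leave alone.
- fitting: Brass inlet fitting, 22 mm wide, 28 mm tall; origin: centre of its underside. Leave alone.
- gauge_block: Grey plastic jet gauge block, 40 x 110 x 26 mm; origin: centre of its underside. Leave alone.
- spring_scale: Steel spring scale lying flat, 26 x 190 x 13 mm; origin: under the middle of its case. Leave alone.
- pump_cover: Round grey cast pump cover, 60 mm wide, 26 mm tall; origin: centre of its underside. Leave alone.
- driver: Yellow screwdriver lying flat, 170 mm long. Leave alone.
- cleaner: Blue can, 60 mm wide, 150 mm tall; origin: centre of its underside. Leave alone.
Mind the look-alikes: they are no part of the job. Of the things like the pick, leave any that is green; of the rest the larger one is meant. What is shaped like the block but purple is not meant.

How it is judged (in metres and radians):
On the way, in this order (a step that is already met when the one before it is completed fails the run):
1. the pick is drawn clear of its block (z of pick in the frame of block above 0.19 m), for 0.05 s.
2. one end of the ring is lifted out over the bead on the pick (z of any of ring_a_end, ring_b_end in the frame of carb above 0.1122 m and contact force between pick and ring above 0.5 N), for 0.1 s.
At the end, for the whole second after the job is handed in: Ring at rest in the bell within 30 mm of the axis: both ends 6 mm or more above their seat, the back's middle 1.5 mm in from its seat or 4 mm above it. Pick at rest and released in its slot: within 8 mm sideways, handle within 5 mm of the block's top, within 0.12 rad of upright (z of each of ring_a_end, ring_b_end in the frame of carb above 0.1122 m and (horizontal distance between ring_back and carb below 0.0285 m or z of ring_back in the frame of carb above 0.1102 m) and horizontal distance between ring and carb below 0.03 m and z of ring in the frame of carb above 0.095 m and linear speed of each of ring, pick below 0.03 m/s and horizontal distance between pick and block below 0.008 m and z of pick in the frame of block below 0.118 m and angle between pick's own z axis and vertical below 0.12 rad); the robot touches nothing.
It fails at once if the gauze is pressed with more than 6 N (contact force between anything else and gauze above 6 N).
It fails at once if the ring is pried with more than 20 N (contact force between pick and ring above 20 N).
It fails at once if the stack or carburettor is pressed with more than 8 N by the pick or knocked by the arm or fingers (contact force between pick and carb above 8 N or contact force between any of the arm, the fingers and carb above 5 N).
It fails at once if the fingers touch the ring (contact force between the fingers and ring above 0.5 N).
It fails at once if one of the other things on the shelf is moved by more than 30 mm (distance of any of spare_stack, fitting, gauge_block, spring_scale, pump_cover, driver, cleaner from where it was at the start of the episode above 0.03 m).
It also fails if it takes over 58 s, if anything falls off the work surface, if the arm or the gripper's body presses on something with over 40 N, if the wrist force passes 120 N, or if a joint passes its speed limit or range.

ROBOT

A 6-joint arm with a two-finger parallel gripper is mounted at the origin on the work surface. World frame = base frame: x ahead of the robot, y to its left, z up, the work surface at z = 0. Lengths are in mm, angles in rad, forces in N, time in s.
With the tool pointing down it reaches from about 350 to 975 mm from the base axis. Payload 7.1 kg.
Tool frame: the origin (TCP) lies between the finger pads; the fingertips stand 11 mm ahead of it and the grasp point (between the pads) lies 8 mm behind it; z points along the fingers, y is the direction in which the jaws open and shut (so a half turn about z gives the same grasp; the last joint's range is limited). The gripper opens to 88 mm and grips with 3 to 60 N. Pads are 20 mm wide; open, the fingers measure 115 mm over their backs; the gripper's body (75 mm by 178 mm) begins 61 mm behind the grasp point.
Start: joints at [-1.305, 0.423, 1.63, -0, 1.089, -0.019], TCP at [175.622, -599.802, 233.675] pointing down, gripper open.
Joint ranges: [-3, 3], [-0.9, 2.11], [0.09, 2.58], [-1.31, 4.45], [0.11, 2.69], [-2.54, 2.54]. Speed limits (rad/s): [2.39, 2.39, 3.01, 3.14, 3.14, 3.14].

INTERFACE

Orientations are given as [roll, pitch, yaw] about the fixed x, y, z axes, in that order (R = Rz(yaw) Ry(pitch) Rx(roll)).
In Python, from cell import state, eyes, job gives the robot as it stands.
- The arm moves only by the tool drive_tool, never from a script. Its arguments are lists of equal length, an entry for each row: "offset": the shift along the tool's x, y, z in units of 0.25 m (1.0 is 0.25 m), a list of three; "rot": the turn, a rotation vector about the tool's x, y, z in units of pi/2 rad (1.0 is pi/2 rad), a list of three; "grip": the opening, from -1 (shut) to 1 (fully open). In form: {"offset": [[tx, ty, tz], ...], "rot": [[wx, wy, wz], ...], "grip": [grip, ...]}. A call has 1 to 12 rows; each row is the pose to reach, as a shift and turn from the pose commanded when the call began, along the tool's axes at that moment; what a row does not reach only later rows make up. A row lasts 1/10 s, in which the tool goes at most 50 mm and 8.59 degrees, less where a joint would pass 70% of its speed; a pose out of reach is approached as far as the arm can. A call with a number of a shift or a turn outside -1 to 1 is refused whole. A call with a gripper value outside its range is refused whole. The fingers move at their own pace and stop on an object; "force" is the grip in N (left out, the last holds). Time passes only in rows, so rows that repeat a pose let the fingers close. It gives the time, the measured TCP pose, the force and the opening at its end, in the units of the state.
- state(): the state, without advancing time (a new reading comes with each control period).
- eyes.get_image(name): name is "side" or "top"; returns a dict with "img" (384x512x3 uint8, red, green, blue), "fx", "fy", "cx", "cy" (pixels), "view" (4x4, takes a point from world to camera coordinates). Camera axes: x right, y down, z forward; pixel columns grow to the right and rows downward; lengths in mm; the calibration is good to about 2 mm. A picture is of the moment at which its call begins. There is no depth.
- job.close_job(): hands the job in, once; it reports no verdict.
Trained networks look in the newest picture that a camera, given by its name, has taken for a name from the list of things; names that differ only in an ending like _2 or _b are one class to them, and where a whole thing is asked for, a point or a joint stands for the part that bears it (a point fixed in the world has none). Each returns a list of dicts, best first, with "score" (0 to 1); they miss things now and then, are a little off and sometimes report something else, mostly with a low value. They report only what shows in the picture. A call takes as long as a camera call. They do not tell look-alikes from the thing itself.
- eyes.recognise(target, camera): "centre" ([column, row] as shares, 0 to 1, of the picture: columns of its width, rows of its height, amid what is visible of it).
- eyes.place_of(target, camera): "centre" ([column, row] as shares, 0 to 1, of the picture: columns of its width, rows of its height: a listed point, or the origin of a listed thing).
The state is a dict: "t": time; "qpos": joint angles; "qd": joint speeds; "tau": joint torques, N m; "ee_pos": TCP position; "eef_rot": TCP orientation; "wrist_force": force on the tool from outside, world axes, zero at the start; "moment": the same for the moment, N m; "grip_width": finger opening in mm.
Only numpy, scipy, OpenCV 4.12 (cv2) and the standard library are available. Lean on these libraries where they do the work, as an engineer would, in place of code of your own. Each camera call takes 0.05 s, during which the arm holds its last target. There are 200 camera calls.

## Working session

There is one attempt and no reset: what is moved stays moved. The work goes in short steps, Python scripts to look and compute and a tool call to move; the robot and the scene stay as the last step left them, time stands still between calls to the robot, and variables do not carry over. Pictures are saved under pics/ and viewed, about 8 in all and at most 12, crops included, and the job is handed in when it is done.

Besides the shell and the picture viewer there is one more tool, called as name(argument=value, ...), one argument or row to a line, values as JSON. drive_tool: Moves the arm, as the interface text tells. Shifts and turns lie within -1 to 1; 1 stands for 0.25 m of shift or pi/2 rad of turn. Its arguments: {"type":"object","properties":{"offset":{"type":"array","items":{"type":"array","items":{"type":"number","minimum":-1,"maximum":1}}},"rot":{"type":"array","items":{"type":"array","items":{"type":"number","minimum":-1,"maximum":1}}},"grip":{"type":"array","items":{"type":"number"}},"force":{"type":"number"}},"required":["offset","rot","grip"]}

```bash
mkdir -p pics; cat > h.py <<'E'
import numpy as np, cv2
from cell import state, eyes, job
def grab(n):
    return eyes.get_image(n)
def save(d,fn,crop=None,s=1):
    im=d["img"][:,:,::-1]
    if crop: x0,y0,x1,y1=crop; im=im[y0:y1,x0:x1]
    cv2.imwrite("pics/"+fn,cv2.resize(im,None,fx=s,fy=s,interpolation=cv2.INTER_CUBIC))
def ray(d,u,v):
    V=np.array(d["view"]);R=V[:3,:3];o=-R.T@V[:3,3]
    r=R.T@np.array([(u-d["cx"])/d["fx"],(v-d["cy"])/d["fy"],1]);return o,r
def atz(d,u,v,z):
    o,r=ray(d,u,v);return o+r*(z-o[2])/r[2]
def proj(d,p):
    V=np.array(d["view"]);c=V[:3,:3]@np.array(p)+V[:3,3];return d["fx"]*c[0]/c[2]+d["cx"],d["fy"]*c[1]/c[2]+d["cy"]
def tri(rs):
    A=0;b=0
    for o,r in rs:
        r=r/np.linalg.norm(r);M=np.eye(3)-np.outer(r,r);A=A+M;b=b+M@o
    return np.linalg.solve(A,b)
E
python3 - <<'E'
from h import *
np.set_printoptions(precision=1,suppress=True)
s=state();print(s["t"],s["ee_pos"],s["eef_rot"],s["grip_width"])
D={}
for n in("side","top"):
    D[n]=d=grab(n);save(d,n+"0.png",s=1.5);print(n,d["fx"],ray(d,256,192))
    for t in("pick","block","carb","bead","ring","ring_a_end","ring_b_end","ring_back","gauze"):
        print(t,[(round(c["score"],2),round(c["centre"][0]*512,1),round(c["centre"][1]*384,1)) for c in eyes.place_of(t,n)])
E
```

```text
0.0 [ 175.5 -599.3  232.9] [-3.1 -0.   0.3] 87.38683849745561
side 390.17075866286996 (array([117.5, 565.7, 915. ]), array([ 0.4, -0.5, -0.8]))
pick [(0.57, 375.1, 152.0), (0.54, 243.1, 224.8), (0.53, 220.9, 214.4), (0.52, 295.5, 210.8)]
block [(0.91, 193.2, 256.9), (0.65, 244.9, 244.5), (0.34, 201.5, 185.7)]
carb [(0.96, 316.0, 169.0)]
bead [(0.78, 319.0, 145.1)]
ring [(0.53, 316.9, 146.3)]
ring_a_end [(0.55, 374.5, 148.9), (0.19, 156.5, 207.4)]
ring_b_end [(0.74, 316.1, 146.6), (0.53, 310.2, 143.2)]
ring_back [(0.62, 321.0, 149.2)]
gauze [(0.64, 229.7, 159.0), (0.61, 314.7, 150.0)]
top 360.01498681047445 (array([ 359. ,   13.8, 1113.8]), array([ 0.2,  0. , -1. ]))
pick [(0.66, 279.5, 226.8), (0.58, 219.6, 218.5), (0.51, 231.5, 180.6)]
block [(0.85, 186.1, 199.0), (0.69, 222.5, 218.0)]
carb [(0.36, 201.5, 138.0)]
bead [(0.97, 342.1, 208.1)]
ring [(0.73, 246.6, 148.2), (0.65, 340.9, 210.8)]
ring_a_end [(0.74, 215.5, 219.2)]
ring_b_end [(0.37, 224.1, 217.6), (0.36, 344.7, 199.5)]
ring_back [(0.45, 347.0, 223.0), (0.44, 248.0, 149.6)]
gauze [(0.52, 339.7, 209.8), (0.43, 340.7, 214.7)]
```

View pics/side0.png

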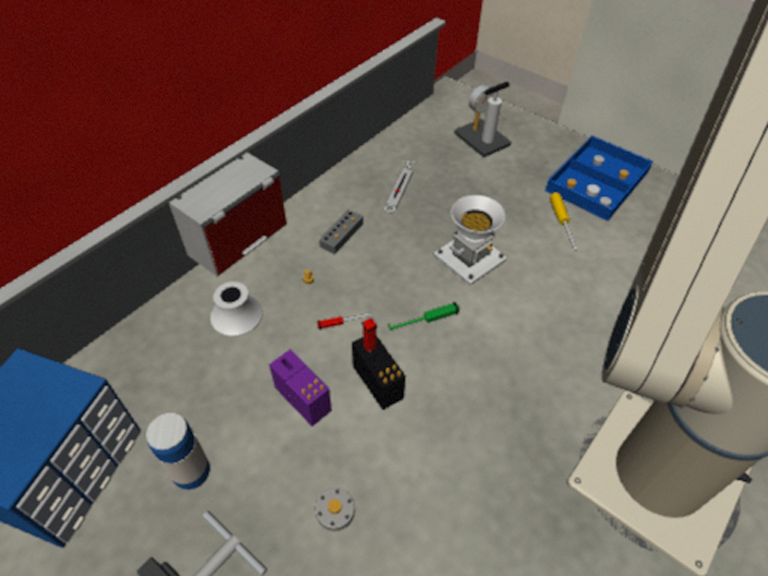

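View pics/top0.png

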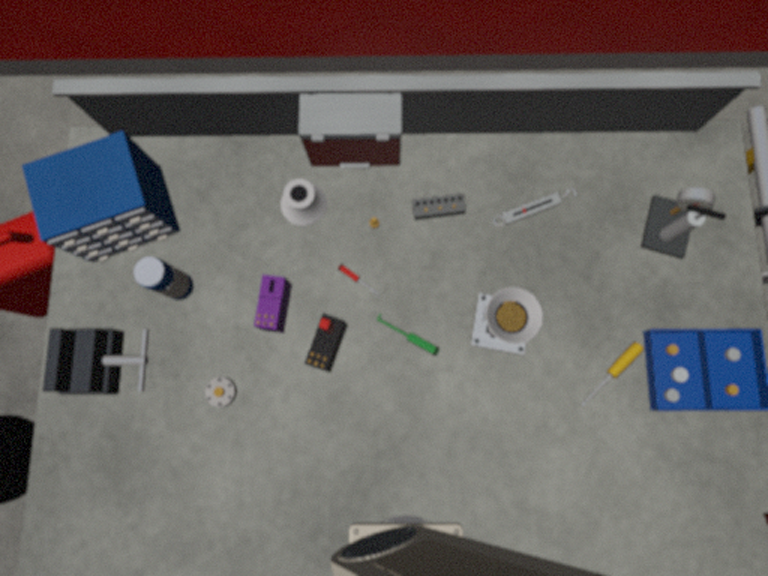

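Side (1.5x scale): red pick standing in the black block at (370,335), a small red pick lying at (335,322), a green one at (430,315), and an empty purple block at (300,385). The standing red pick looks larger and sits in the black block. I'll confirm this in an enlarged crop, which also shows the ring.

```bash
python3 - <<'E'
from h import *
acc={}
for n in("side","top"):
    L=[grab(n) for _ in range(8)]
    acc[n]=np.mean([d["img"].astype(float) for d in L],0).astype(np.uint8)
    np.save(n+".npy",acc[n])
def c(n,x,y,w,h):
    return cv2.resize(acc[n][y:y+h,x:x+w,::-1],(400,300),interpolation=cv2.INTER_CUBIC)
g=np.vstack([np.hstack([c("top",316,186,56,42),c("side",290,122,56,42)]),np.hstack([c("top",190,170,104,78),c("side",200,200,104,78)])])
cv2.imwrite("pics/g1.png",g)
E
```

```text
(no output)
```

View pics/g1.png

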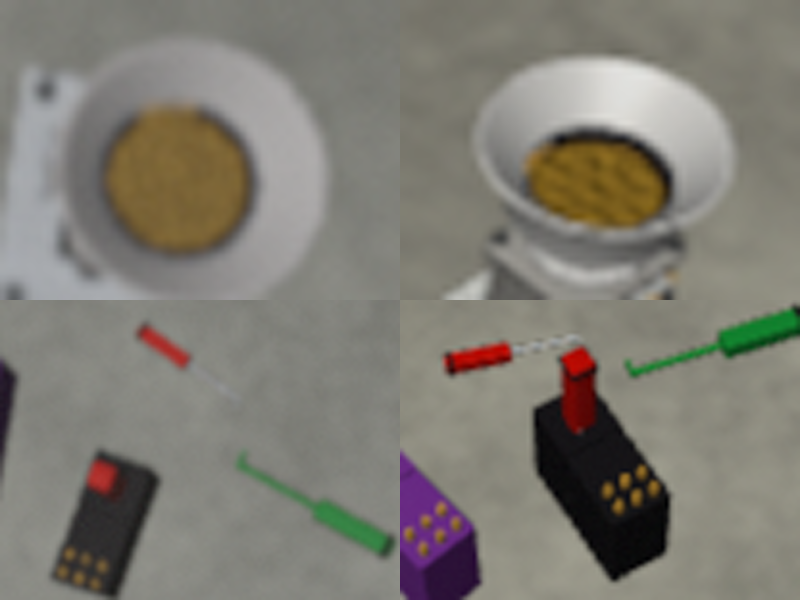

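The crop confirms it. The standing red pick in the black block is clearly larger than the lying red one, so it is the one meant, and its jets are on the robot side. The ring's gap shows as bare brass wall towards the top of the top view. Next I fit models to both views.

```bash
cat > fit.py <<'E'
from h import *
from scipy.optimize import minimize
import itertools
def hull(d,pts,S=8):
    m=np.zeros((384*1,512*1),np.uint8)
    q=np.array([proj(d,p) for p in pts])
    return cv2.convexHull(np.float32(q))
def soft(d,pts,box,S=6):
    x0,y0,x1,y1=box;h=(hull(d,pts)[:,0]-[x0-.0,y0-.0]+.5)*S
    m=np.zeros(((y1-y0)*S,(x1-x0)*S),np.uint8);cv2.fillConvexPoly(m,np.int32(h*16),255,shift=4)
    return cv2.resize(m,(x1-x0,y1-y0),interpolation=cv2.INTER_AREA)/255.
def cub(x,y,yaw,lx,ly,z0,z1):
    c,s=np.cos(yaw),np.sin(yaw)
    return [(x+c*a*lx/2-s*b*ly/2,y+s*a*lx/2+c*b*ly/2,z) for a in(-1,1) for b in(-1,1) for z in(z0,z1)]
def nm(f,x0,st):
    s=np.vstack([x0]+[np.array(x0)+np.eye(len(x0))[i]*st[i] for i in range(len(x0))])
    return minimize(f,x0,method="Nelder-Mead",options=dict(initial_simplex=s,xatol=.02,fatol=1e-4,maxiter=400))
E
python3 - <<'E'
from fit import *
np.set_printoptions(precision=2,suppress=True)
D={n:grab(n) for n in("side","top")};I={n:np.load(n+".npy").astype(float) for n in D}
# handle
boxes={"top":(205,200,235,228),"side":(232,205,265,245)}
t=atz(D["top"],217,216,148)
M={}
for n,b in boxes.items():
    im=I[n][b[1]:b[3],b[0]:b[2]];M[n]=np.clip((im[...,0]-im[...,1]-30)/60,0,1)
def fh(p,ns=("top","side"),z=78):
    return sum(np.abs(soft(D[n],cub(p[0],p[1],p[2],18,18,z,z+70),boxes[n])-M[n]).sum() for n in ns)
for ns in(("top","side"),("top",),("side",)):
    r=min((nm(lambda p:fh(p,ns),[t[0],t[1],y0],[6,6,.3]) for y0 in(-.2,-.6,.2)),key=lambda r:r.fun);print("handle",ns,r.x,r.fun)
# block: dark mask or red/brass inside: use dark
bb={"top":(195,200,240,256),"side":(225,200,280,280)}
MB={}
for n,b in bb.items():
    im=I[n][b[1]:b[3],b[0]:b[2]];MB[n]=np.clip((110-im[...,2])/60,0,1)*np.where(im[...,2]>im[...,1]+25,0,1)
hx=r.x
def fb(p,ns):
    e=0
    for n in ns:
        s=soft(D[n],cub(p[0],p[1],p[2],104,45,0,78),bb[n]);h=soft(D[n],cub(hx[0],hx[1],p[2],18,18,78,150),bb[n])
        e+=(np.abs(s-MB[n])*(h<.05)).sum()
    return e
c=atz(D["top"],217,229,78)
for ns in(("top","side"),("top",),("side",)):
    r=min((nm(lambda p:fb(p,ns),[c[0],c[1],y],[8,8,.2]) for y in(-.3,-.5,.0)),key=lambda r:r.fun);print("block",ns,r.x,r.fun)
# bead tri
rs=[ray(D["top"],342.1,208.1),ray(D["side"],319,145.1)];print("bead",tri(rs),[atz(D["top"],342.1,208.1,109.9),atz(D["side"],319,145.1,109.9)])
# rim fit
from scipy.ndimage import map_coordinates,gaussian_filter
th=np.linspace(0,2*np.pi,180,endpoint=False)
def prof(n,x,y,R,z):
    q=np.array([proj(D[n],(x+R*np.cos(a),y+R*np.sin(a),z)) for a in th]);g=I[n]
    return np.stack([map_coordinates(gaussian_filter(g[...,k],.5),[q[:,1],q[:,0]],order=1) for k in range(3)],1)
def fr(p,ns): return -sum((prof(n,p[0],p[1],50,128.9)-prof(n,p[0],p[1],54.5,128.9)).clip(-20,60).mean() for n in ns)
b0=atz(D["top"],342.1,208.1,109.9)
for ns in(("top","side"),("top",),("side",)):
    r=nm(lambda p:fr(p,ns),b0[:2],[5,5]);print("rim",ns,r.x,r.fun)
# gauze colour centroid: saturated brass
for n,b in {"top":(325,190,360,225),"side":(300,132,342,165)}.items():
    im=I[n][b[1]:b[3],b[0]:b[2]];w=np.clip((im[...,0]-im[...,2]-25)/40,0,1)
    yy,xx=np.mgrid[b[1]:b[3],b[0]:b[2]];u,v=(w*xx).sum()/w.sum(),(w*yy).sum()/w.sum();print("gauze",n,u,v,w.sum(),atz(D[n],u,v,100))
E
```

```text
handle ('top', 'side') [480.54 144.75  -0.83] 78.38235294117646
handle ('top',) [484.23 148.04  -0.68] 31.826470588235296
handle ('side',) [479.53 144.38   0.77] 35.2735294117647
block ('top', 'side') [454.23 153.71  -0.35] 188.7764705882353
block ('top',) [456.87 155.18  -0.32] 69.87352941176471
block ('side',) [454.41 153.24  -0.35] 94.13039215686274
bead [ 498.98 -204.96  112.25] [array([ 505.09, -203.06,  109.9 ]), array([ 494.21, -209.4 ,  109.9 ])]
rim ('top', 'side') [ 494.71 -199.62] -30.043625163391454
rim ('top',) [ 497.98 -198.05] -7.158894461703932
rim ('side',) [ 494.29 -199.93] -24.95926902972524
gauze top 340.41932400729866 210.7108349986967 287.72499999999997 [ 499.1 -200.1  100. ]
gauze side 317.1705796524737 147.62289428306138 188.47500000000002 [ 497.09 -206.37  100.  ]
```

```bash
python3 - <<'E'
from fit import *
from scipy.ndimage import map_coordinates
np.set_printoptions(precision=2,suppress=True)
s=state();print(s["t"],s["ee_pos"],s["eef_rot"],s["wrist_force"])
for n,c in(("side",(495.5,-203)),("top",(498.5,-199))):
    d=grab(n);print(n,d["cx"],d["cy"]);I=np.load(n+".npy").astype(float)
    th=np.radians(np.arange(-180,180,10))
    out=[]
    for R,z in((29,106.2),(27.5,106.2),(29.8,103)):
        q=np.array([proj(d,(c[0]+R*np.cos(a),c[1]+R*np.sin(a),z)) for a in th])
        v=[map_coordinates(I[...,k],[q[:,1],q[:,0]],order=1) for k in(0,2)]
        out+= [v[0],v[0]-v[1]]
    print(np.round(np.column_stack([np.degrees(th)]+out)).astype(int))
E
```

```text
1.9 [ 175.62 -599.79  233.66] [-3.14 -0.    0.28] [-0.2   0.78  0.48]
side 251.94111561636228 188.9312315530591
[[-180   97   35  105   65  113    9]
 [-170   87   33   93   60   96   13]
 [-160   64   22   80   50   78    7]
 [-150   57   22   69   45   68   17]
 [-140   37    6   55   29   55   18]
 [-130   49    7   49   22   42   12]
 [-120   50    6   49   18   46   15]
 [-110   54    6   50   18   44   16]
 [-100   58    9   55   22   47   23]
 [ -90   55    8   46   18   57   29]
 [ -80   49    4   57   22   71   38]
 [ -70   69    5   44    6   50   19]
 [ -60   64    5   55   11   48   16]
 [ -50   63    5   57   13   51   18]
 [ -40   64    9   54   16   48   22]
 [ -30   62    9   42   15   46   21]
 [ -20   53    6   51   19   77   34]
 [ -10  107   38   97   47  114   56]
 [   0  125   55  119   66  132   75]
 [  10  137   76  129   86  137   82]
 [  20  133   72  128   85  124   51]
 [  30  113   49  109   70   97   17]
 [  40   91   30   97   58   84    6]
 [  50   90   35   99   57   91   13]
 [  60   98   35   99   54  119    9]
 [  70  111   29  107   49  135    6]

[... 1088 characters left out ...]
  49  135   36]
 [   0  130   34  125   46  131   32]
 [  10  132   41  128   53  133   39]
 [  20  132   45  130   57  132   40]
 [  30  110   30  112   45  106   20]
 [  40   87   14   90   31   87    5]
 [  50   86   14   90   30   88    7]
 [  60   91   19   97   38   90    9]
 [  70   89   18   96   35   87    6]
 [  80   89   19   98   39   88    8]
 [  90   95   25  106   44   94   13]
 [ 100   92   21   99   39   87    7]
 [ 110   87   20   95   38   90    9]
 [ 120   89   21   94   36   90    9]
 [ 130   86   18   91   33   88    8]
 [ 140   91   24   97   40   90   11]
 [ 150   94   27  101   44   90   12]
 [ 160  102   29  107   45  101   15]
 [ 170   96   26  102   42   95   15]]
```

drive_tool(
  offset=[
    [0.67, -0.84, 0],
    [0.67, -0.84, 0],
    [0.67, -0.84, 0],
    [0.67, -0.84, 0],
    [0.67, -0.84, 0],
    [0.67, -0.84, 0],
  ],
  rot=[
    [0, 0, 0],
    [0, 0, 0],
    [0, 0, 0],
    [0, 0, 0],
    [0, 0, 0],
    [0, 0, 0],
  ],
  grip=[1, 1, 1, 1, 1, 1],
)

```text
t: 2.6
ee_pos: [277.7, -347.5, 233.6]
eef_rot: [-3.14, -0.0, 0.287]
wrist_force: [0.3, -0.2, 0.5]
grip_width: 88.2
```

drive_tool(
  offset=[
    [0.67, -0.84, 0],
    [0.67, -0.84, 0],
    [0.67, -0.84, 0],
    [0.67, -0.84, 0],
    [0.67, -0.84, 0],
    [0.67, -0.84, 0],
  ],
  rot=[
    [0, 0, 0],
    [0, 0, 0],
    [0, 0, 0],
    [0, 0, 0],
    [0, 0, 0],
    [0, 0, 0],
  ],
  grip=[1, 1, 1, 1, 1, 1],
)

```text
t: 3.2
ee_pos: [380.1, -99.5, 234.0]
eef_rot: [3.142, -0.001, 0.288]
wrist_force: [0.1, -0.5, 0.1]
grip_width: 87.7
```

drive_tool(
  offset=[
    [0.67, -0.84, 0],
    [0.67, -0.84, 0],
    [0.67, -0.84, 0],
    [0.67, -0.84, 0],
    [0.67, -0.84, 0],
    [0.67, -0.84, 0],
    [0.67, -0.84, 0],
    [0.67, -0.84, 0],
  ],
  rot=[
    [0, 0, -0.606],
    [0, 0, -0.606],
    [0, 0, -0.606],
    [0, 0, -0.606],
    [0, 0, -0.606],
    [0, 0, -0.606],
    [0, 0, -0.606],
    [0, 0, -0.606],
  ],
  grip=[1, 1, 1, 1, 1, 1, 1, 1],
)

```text
t: 4.0
ee_pos: [480.9, 146.8, 233.5]
eef_rot: [-3.141, 0.0, 1.239]
wrist_force: [-0.2, -0.6, 0.5]
grip_width: 88.1
```

drive_tool(
  offset=[
    [0, 0, 0.15],
    [0, 0, 0.3],
    [0, 0, 0.4],
    [0, 0, 0.466],
    [0, 0, 0.466],
    [0, 0, 0.466],
    [0, 0, 0.466],
    [0, 0, 0.466],
    [0, 0, 0.466],
    [0, 0, 0.466],
    [0, 0, 0.466],
    [0, 0, 0.466],
  ],
  rot=[
    [0, 0, 0],
    [0, 0, 0],
    [0, 0, 0],
    [0, 0, 0],
    [0, 0, 0],
    [0, 0, 0],
    [0, 0, 0],
    [0, 0, 0],
    [0, 0, 0],
    [0, 0, 0],
    [0, 0, 0],
    [0, 0, 0],
  ],
  grip=[0.6, 0, -0.2, -0.2, -0.2, -1, -1, -1, -1, -1, -1, -1],
  force=40,
)

```text
t: 5.2
ee_pos: [481.3, 146.1, 118.0]
eef_rot: [3.141, -0.001, 1.237]
wrist_force: [-1.3, -1.5, 7.0]
grip_width: 18.1
```

drive_tool(
  offset=[
    [0, 0, 0],
    [0, 0, 0],
    [0, 0, 0],
  ],
  rot=[
    [0, 0, 0],
    [0, 0, 0],
    [0, 0, 0],
  ],
  grip=[-1, -1, -1],
)

```text
t: 5.5
ee_pos: [481.3, 146.1, 118.0]
eef_rot: [3.141, -0.001, 1.237]
wrist_force: [-0.8, -0.3, 7.4]
grip_width: 17.8
```

drive_tool(
  offset=[
    [0, 0, -0.02],
    [0, 0, -0.06],
    [0, 0, -0.14],
    [0, 0, -0.24],
    [0, 0, -0.34],
    [0, 0, -0.44],
    [0, 0, -0.54],
    [0, 0, -0.56],
    [0, 0, -0.56],
    [0, 0, -0.56],
  ],
  rot=[
    [0, 0, 0],
    [0, 0, 0],
    [0, 0, 0],
    [0, 0, 0],
    [0, 0, 0],
    [0, 0, 0],
    [0, 0, 0],
    [0, 0, 0],
    [0, 0, 0],
    [0, 0, 0],
  ],
  grip=[-1, -1, -1, -1, -1, -1, -1, -1, -1, -1],
)

```text
t: 6.5
ee_pos: [480.2, 145.8, 256.2]
eef_rot: [-3.14, 0.001, 1.237]
wrist_force: [-0.4, 0.8, -1.1]
grip_width: 18.3
```

```bash
cat > cmd.py <<'E'
import sys
from h import *
x,y,z,yaw=map(float,sys.argv[1:5])   # target TCP world, yaw
s=state();p=s["ee_pos"];c,q=np.cos(s["eef_rot"][2]),np.sin(s["eef_rot"][2])
dx,dy=x-p[0],y-p[1]
print(np.round(np.array([c*dx+q*dy,q*dx-c*dy,p[2]-z])/250,3),round(-(yaw-s["eef_rot"][2])/(np.pi/2),3),s["t"],s["wrist_force"])
E
python3 cmd.py 480 -190 258 1.05
```

```text
[-1.269  0.44  -0.007] 0.119 6.5 [-0.433816   0.8436176 -1.0904362]
```

```bash
python3 cmd.py 505 -206.5 258 1.05
```

```text
[-1.299  0.556 -0.007] 0.119 6.5 [-0.433816   0.8436176 -1.0904362]
```

drive_tool(
  offset=[
    [-0.12, 0.05, 0],
    [-0.3, 0.13, 0],
    [-0.5, 0.21, 0],
    [-0.65, 0.278, 0],
    [-0.65, 0.278, 0],
  ],
  rot=[
    [0, 0, 0],
    [0, 0, 0],
    [0, 0, 0],
    [0, 0, 0],
    [0, 0, 0],
  ],
  grip=[-1, -1, -1, -1, -1],
)

```text
t: 7.0
ee_pos: [492.7, -34.5, 255.7]
eef_rot: [-3.14, 0.002, 1.232]
wrist_force: [0.1, 0.7, -1.0]
grip_width: 17.9
```

drive_tool(
  offset=[
    [-0.15, 0.06, 0],
    [-0.35, 0.14, 0],
    [-0.5, 0.21, 0],
    [-0.649, 0.278, 0],
    [-0.649, 0.278, 0],
    [-0.649, 0.278, 0],
  ],
  rot=[
    [0, 0, 0.03],
    [0, 0, 0.07],
    [0, 0, 0.1],
    [0, 0, 0.119],
    [0, 0, 0.119],
    [0, 0, 0.119],
  ],
  grip=[-1, -1, -1, -1, -1, -1],
)

```text
t: 7.6
ee_pos: [505.0, -206.0, 255.7]
eef_rot: [-3.139, -0.0, 1.048]
wrist_force: [-0.0, 1.3, -1.9]
grip_width: 18.0
```

```bash
python3 - <<'E'
from fit import *
np.set_printoptions(precision=2,suppress=True)
s=state();print(s["t"],s["ee_pos"],s["eef_rot"],s["wrist_force"])
P=np.array(s["ee_pos"])-[0,0,5]
D={n:grab(n) for n in("side","top")}
def sub(n,u,v,w,h):
    u,v=int(u),int(v);x0=max(u-w//2,0);y0=max(v-h//2,0)
    im=D[n]["img"][y0:y0+h,x0:x0+w,::-1];im=cv2.resize(im,(400,300),interpolation=cv2.INTER_CUBIC)
    S=400/w
    def dot(p,col):
        a=proj(D[n],p);cv2.circle(im,(int((a[0]-x0+.5)*S),int((a[1]-y0+.5)*S)),2,col,-1)
    f=s["eef_rot"][2]-np.pi/2;F=np.array([np.cos(f),np.sin(f),0])
    for q in(P+[0,0,-35],P+[0,0,-106.5],P+[0,0,-106.5]+12*F): dot(q,(0,255,0))
    for a in np.arange(0,6.28,.4): dot((496.5+52*np.cos(a),-201.5+52*np.sin(a),128.9),(255,0,255))
    return im
g=[]
for n in D:
    u,v=proj(D[n],P+[0,0,-100]);print(n,u,v)
    g.append(np.vstack([sub(n,u,v,80,60),sub(n,u,v,48,36)]))
cv2.imwrite("pics/g2.png",np.hstack(g))
E
```

```text
7.6 [ 504.98 -206.04  255.66] [-3.14 -0.    1.05] [-0.    1.33 -1.91]
side 317.15165810423923 133.82367467958045
top 346.38252953889327 205.92718627192244
```

View pics/g2.png

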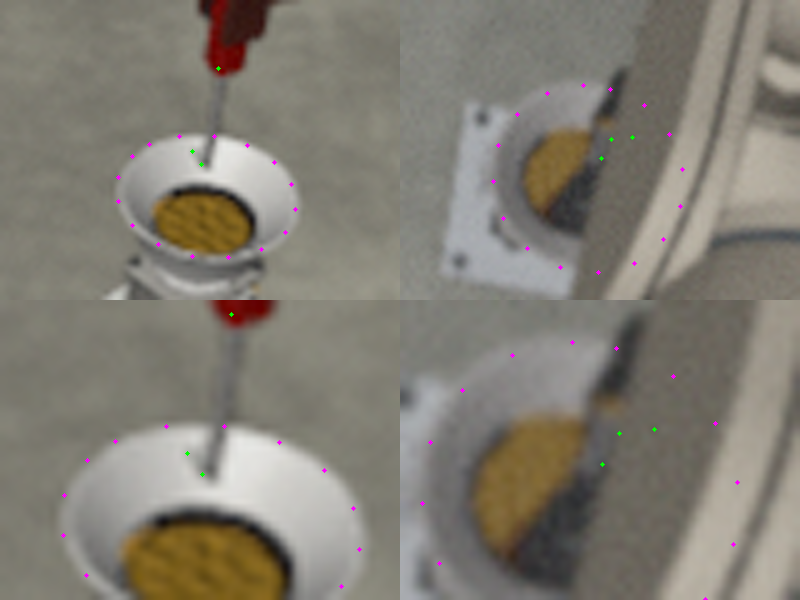

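Side crop: the pick hangs over the bell with its shaft bottom at about (208,166), and my projected dot is 1–1.5 px to its left. I'll measure that camera offset numerically and then correct the carb position with it.

```bash
python3 - <<'E'
from fit import *
from scipy.ndimage import map_coordinates
np.set_printoptions(precision=2,suppress=True)
s=state();P=np.array(s["ee_pos"])-[0,0,5]
L=[grab("side") for _ in range(6)];d=L[0];I=np.mean([l["img"].astype(float) for l in L],0);np.save("side2.npy",I)
o=[]
for z in np.arange(-100,-37,6):
    u,v=proj(d,P+[0,0,z]);k=np.arange(-6,6.01,.25)
    g=map_coordinates(I.mean(2),[np.full(k.shape,v),u+k],order=1)
    b=np.median(np.r_[g[:6],g[-6:]]);w=np.clip(b-g-8,0,None);o.append((z,(w*k).sum()/max(w.sum(),1e-6),w.sum()))
print(np.array(o))
# red mask fit: offset of lower handle
u,v=proj(d,P+[0,0,-35]);b=(int(u)-12,int(v)-9,int(u)+13,int(v)+7)
im=I[b[1]:b[3],b[0]:b[2]];M=np.clip((im[...,0]-im[...,1]-20)/60,0,1)
print(np.round(M*9).astype(int));yaw=s["eef_rot"][2]
print(np.round(soft(d,cub(P[0],P[1],yaw,18,18,P[2]-35,P[2]-5),b)*9).astype(int))
C=proj(d,(494.29,-199.93,128.9));G=(317.17,147.62)
for du,dv in((0,0),(1,.5),(1.4,.6),(1.8,.8)):
    print(du,dv,"rim",atz(d,C[0]-du,C[1]-dv,128.9)[:2],"gauze",atz(d,G[0]-du,G[1]-dv,100)[:2])
E
```

```text
[[-100.     -0.38 1170.77]
 [ -94.     -0.43 1007.03]
 [ -88.      0.7   403.37]
 [ -82.      1.13   80.46]
 [ -76.      0.64  111.08]
 [ -70.      1.28   41.62]
 [ -64.      1.26   38.71]
 [ -58.      1.14   35.25]
 [ -52.      1.21   30.36]
 [ -46.      1.09   80.  ]
 [ -40.      1.13  484.66]]
[[0 0 0 0 0 0 0 0 0 0 1 8 9 5 1 1 1 1 1 1 1 0 0 0 0]
 [0 0 0 0 0 0 0 0 0 0 1 9 9 5 2 1 1 1 2 1 1 0 0 0 0]
 [0 0 0 0 0 0 0 0 0 0 2 9 8 3 2 2 2 1 2 2 1 0 0 0 0]
 [0 0 0 0 0 0 0 0 0 0 2 9 8 3 2 2 2 2 0 0 0 0 0 0 0]
 [0 0 0 0 0 0 0 0 0 0 4 9 9 5 3 4 5 6 0 0 0 0 0 0 0]
 [0 0 0 0 0 0 0 0 0 0 7 9 9 9 8 9 9 7 0 0 0 0 0 0 0]
 [0 0 0 0 0 0 0 0 0 1 8 9 9 9 9 9 9 5 0 0 0 0 0 0 0]
 [0 0 0 0 0 0 0 0 0 1 9 9 9 9 9 9 9 3 0 0 0 0 0 0 0]
 [0 0 0 0 0 0 0 0 0 0 6 9 9 9 9 9 9 1 0 0 0 0 0 0 0]
 [0 0 0 0 0 0 0 0 0 0 1 8 9 9 9 9 7 0 0 0 0 0 0 0 0]
 [0 0 0 0 0 0 0 0 0 0 0 2 8 7 3 1 0 0 0 0 0 0 0 0 0]
 [0 0 0 0 0 0 0 0 0 0 0 0 0 0 0 0 0 0 0 0 0 0 0 0 0]
 [0 0 0 0 0 0 0 0 0 0 0 0 0 0 0 0 0 0 0 0 0 0 0 0 0]
 [0 0 0 0 0 0 0 0 0 0 0 0 0 0 0 0 0 0 0 0 0 0 0 0 0]
 [0 0 0 0 0 0 0 0 0 0 0 0 0 0 0 0 0 0 0 0 0 0 0 0 0]
 [0 0 0
[... 405 characters left out ...]
0 0 0 0 0 0]
 [0 0 0 0 0 0 0 0 6 9 9 9 9 9 9 9 9 7 0 0 0 0 0 0 0]
 [0 0 0 0 0 0 0 0 7 9 9 9 9 9 9 9 9 6 0 0 0 0 0 0 0]
 [0 0 0 0 0 0 0 0 2 9 9 9 9 9 9 9 9 4 0 0 0 0 0 0 0]
 [0 0 0 0 0 0 0 0 0 4 9 9 9 9 9 9 9 2 0 0 0 0 0 0 0]
 [0 0 0 0 0 0 0 0 0 0 6 9 9 9 7 5 3 0 0 0 0 0 0 0 0]
 [0 0 0 0 0 0 0 0 0 0 1 6 3 1 0 0 0 0 0 0 0 0 0 0 0]
 [0 0 0 0 0 0 0 0 0 0 0 0 0 0 0 0 0 0 0 0 0 0 0 0 0]
 [0 0 0 0 0 0 0 0 0 0 0 0 0 0 0 0 0 0 0 0 0 0 0 0 0]
 [0 0 0 0 0 0 0 0 0 0 0 0 0 0 0 0 0 0 0 0 0 0 0 0 0]]
0 0 rim [ 494.29 -199.93] gauze [ 497.1  -206.38]
1 0.5 rim [ 497.7  -199.83] gauze [ 500.57 -206.25]
1.4 0.6 rim [ 498.83 -199.44] gauze [ 501.73 -205.85]
1.8 0.8 rim [ 500.19 -199.4 ] gauze [ 503.12 -205.8 ]
```

drive_tool(
  offset=[
    [0.007, -0.01, 0],
    [0.007, -0.01, 0.03],
    [0.007, -0.01, 0.06],
    [0.007, -0.01, 0.09],
    [0.007, -0.01, 0.12],
    [0.007, -0.01, 0.135],
    [0.007, -0.01, 0.145],
    [0.007, -0.01, 0.15],
    [0.007, -0.01, 0.15],
    [0.007, -0.01, 0.15],
  ],
  rot=[
    [0, 0, 0],
    [0, 0, 0],
    [0, 0, 0],
    [0, 0, 0],
    [0, 0, 0],
    [0, 0, 0],
    [0, 0, 0],
    [0, 0, 0],
    [0, 0, 0],
    [0, 0, 0],
  ],
  grip=[-1, -1, -1, -1, -1, -1, -1, -1, -1, -1],
)

```text
t: 9.0
ee_pos: [504.6, -203.7, 219.9]
eef_rot: [3.141, -0.0, 1.05]
wrist_force: [-0.1, -0.7, -0.8]
grip_width: 18.1
```

drive_tool(
  offset=[
    [0, 0, 0],
    [0, 0, 0],
    [0, 0, 0],
  ],
  rot=[
    [0, 0, 0],
    [0, 0, 0],
    [0, 0, 0],
  ],
  grip=[-1, -1, -1],
)

```text
t: 9.3
ee_pos: [504.5, -203.6, 219.8]
eef_rot: [3.141, -0.0, 1.05]
wrist_force: [-0.0, -0.3, -1.4]
grip_width: 17.7
```

```bash
cat > w.py <<'E'
from h import *
# mean force over camera ticks
F=[];P=[]
for _ in range(4):
    grab("side");s=state();F.append(s["wrist_force"]);P.append(s["ee_pos"])
np.set_printoptions(precision=2,suppress=True)
f=np.mean(F,0);F0=np.array([.8660,-.5,0])
print(s["t"],np.mean(P,0),f,np.std(F,0),"yaw",s["eef_rot"],"radial",f@F0)
E
python3 w.py
```

```text
9.5 [ 504.42 -203.62  219.75] [ 0.23  0.68 -0.89] [0.3  0.57 0.31] yaw [ 3.14 -0.    1.05] radial -0.14133188868107577
```

drive_tool(
  offset=[
    [0, 0, 0.004],
    [0, 0, 0.008],
    [0, 0, 0.012],
    [0, 0, 0.012],
  ],
  rot=[
    [0, 0, 0],
    [0, 0, 0],
    [0, 0, 0],
    [0, 0, 0],
  ],
  grip=[-1, -1, -1, -1],
)

```text
t: 9.9
ee_pos: [504.3, -203.6, 216.5]
eef_rot: [-3.141, 0.0, 1.05]
wrist_force: [0.0, 0.9, -0.8]
grip_width: 17.9
```

drive_tool(
  offset=[
    [0, 0, 0.004],
    [0, 0, 0.006],
    [0, 0, 0.006],
  ],
  rot=[
    [0, 0, 0],
    [0, 0, 0],
    [0, 0, 0],
  ],
  grip=[-1, -1, -1],
)

```text
t: 10.2
ee_pos: [504.3, -203.6, 215.1]
eef_rot: [-3.141, 0.0, 1.05]
wrist_force: [-0.7, 0.4, -0.7]
grip_width: 18.4
```

```bash
python3 w.py
```

```text
10.4 [ 504.4  -203.61  215.17] [ 0.18 -0.57 -0.52] [0.44 0.36 0.55] yaw [-3.14 -0.    1.05] radial 0.4421190212193204
```

drive_tool(
  offset=[
    [0, 0, 0.004],
    [0, 0, 0.004],
    [0, 0, 0.004],
  ],
  rot=[
    [0, 0, 0],
    [0, 0, 0],
    [0, 0, 0],
  ],
  grip=[-1, -1, -1],
)

```text
t: 10.7
ee_pos: [504.4, -203.6, 214.1]
eef_rot: [-3.142, 0.0, 1.05]
wrist_force: [-0.1, 0.5, -1.5]
grip_width: 17.6
```

```bash
python3 w.py
```

```text
10.9 [ 504.4  -203.6   214.17] [-0.59 -0.23 -0.79] [0.37 0.55 0.28] yaw [-3.14 -0.    1.05] radial -0.391906952268667
```

drive_tool(
  offset=[
    [0, 0, 0.003],
    [0, 0, 0.003],
    [0, 0, 0.003],
  ],
  rot=[
    [0, 0, 0],
    [0, 0, 0],
    [0, 0, 0],
  ],
  grip=[-1, -1, -1],
)

```text
t: 11.2
ee_pos: [504.4, -203.6, 213.4]
eef_rot: [-3.141, 0.0, 1.05]
wrist_force: [-0.3, 0.4, -0.5]
grip_width: 17.8
```

```bash
python3 w.py
```

```text
11.4 [ 504.41 -203.61  213.43] [ 0.07 -0.08 -0.67] [0.41 0.6  0.29] yaw [ 3.14 -0.    1.05] radial 0.10116030201666744
```

drive_tool(
  offset=[
    [0, 0, 0.003],
    [0, 0, 0.003],
    [0, 0, 0.003],
  ],
  rot=[
    [0, 0, 0],
    [0, 0, 0],
    [0, 0, 0],
  ],
  grip=[-1, -1, -1],
)

```text
t: 11.7
ee_pos: [504.5, -203.6, 212.7]
eef_rot: [3.141, -0.0, 1.05]
wrist_force: [0.7, -0.1, -0.3]
grip_width: 18.0
```

```bash
python3 w.py
```

```text
11.9 [ 504.47 -203.64  212.73] [ 0.07 -0.12 -0.34] [0.48 0.43 0.65] yaw [ 3.14 -0.    1.05] radial 0.12468803463143885
```

drive_tool(
  offset=[
    [0, 0, 0.002],
    [0, 0, 0.002],
    [0, 0, 0.002],
  ],
  rot=[
    [0, 0, 0],
    [0, 0, 0],
    [0, 0, 0],
  ],
  grip=[-1, -1, -1],
)

```text
t: 12.2
ee_pos: [504.5, -203.7, 212.3]
eef_rot: [3.141, -0.0, 1.05]
wrist_force: [0.7, 0.3, 1.6]
grip_width: 17.9
```

```bash
python3 w.py
```

```text
12.4 [ 504.48 -203.65  212.26] [-0.07  0.04  1.11] [0.34 0.42 0.31] yaw [ 3.14 -0.    1.05] radial -0.07694017719360768
```

drive_tool(
  offset=[
    [0, 0, -0.0032],
    [0, 0, -0.0032],
    [0, 0.006, -0.0032],
    [0, 0.012, -0.0032],
    [0, 0.018, -0.0032],
    [0, 0.022, -0.0032],
    [0, 0.022, -0.0032],
  ],
  rot=[
    [0, 0, 0],
    [0, 0, 0],
    [0, 0, 0],
    [0, 0, 0],
    [0, 0, 0],
    [0, 0, 0],
    [0, 0, 0],
  ],
  grip=[-1, -1, -1, -1, -1, -1, -1],
)

```text
t: 13.1
ee_pos: [509.3, -206.5, 212.9]
eef_rot: [3.141, 0.0, 1.05]
wrist_force: [0.6, -0.3, -0.2]
grip_width: 18.1
```

```bash
python3 w.py
```

```text
13.3 [ 509.17 -206.36  212.94] [ 0.18  0.06 -0.58] [0.26 0.53 0.61] yaw [-3.14  0.    1.05] radial 0.12513829717521924
```

drive_tool(
  offset=[
    [0, 0.004, -0.0006],
    [0, 0.008, -0.0006],
    [0, 0.008, -0.0006],
  ],
  rot=[
    [0, 0, 0],
    [0, 0, 0],
    [0, 0, 0],
  ],
  grip=[-1, -1, -1],
)

```text
t: 13.6
ee_pos: [511.0, -207.4, 213.1]
eef_rot: [-3.142, 0.0, 1.05]
wrist_force: [-0.1, 1.1, -1.1]
grip_width: 17.5
```

```bash
python3 w.py
```

```text
13.8 [ 510.92 -207.35  213.12] [ 0.11  0.27 -0.84] [0.33 0.26 0.22] yaw [-3.14 -0.    1.05] radial -0.042335319237697344
```

drive_tool(
  offset=[
    [0, 0.003, 0],
    [0, 0.003, 0],
    [0, 0.003, 0],
  ],
  rot=[
    [0, 0, 0],
    [0, 0, 0],
    [0, 0, 0],
  ],
  grip=[-1, -1, -1],
)

```text
t: 14.1
ee_pos: [511.3, -207.6, 213.0]
eef_rot: [-3.141, 0.0, 1.05]
wrist_force: [-1.4, 0.3, -0.9]
grip_width: 17.8
```

```bash
python3 w.py
```

```text
14.3 [ 511.36 -207.62  213.05] [-1.24  0.87 -0.47] [0.18 0.5  0.26] yaw [-3.14  0.    1.05] radial -1.5052806034969768
```

drive_tool(
  offset=[
    [0, 0.0015, 0],
    [0, 0.0015, 0],
    [0, 0.0015, -0.004],
    [0, 0.0015, -0.008],
  ],
  rot=[
    [0, 0, 0],
    [0, 0, 0],
    [0, 0, 0],
    [0, 0, 0],
  ],
  grip=[-1, -1, -1, -1],
)

```text
t: 14.7
ee_pos: [511.4, -207.6, 214.7]
eef_rot: [-3.14, -0.0, 1.05]
wrist_force: [-1.5, 1.9, -5.9]
grip_width: 17.6
```

```bash
python3 w.py
```

```text
14.9 [ 511.45 -207.62  214.71] [-1.67  1.48 -4.91] [0.34 0.5  0.98] yaw [-3.14  0.    1.05] radial -2.1883874826971406
```

drive_tool(
  offset=[
    [0, 0, -0.006],
    [0, 0, -0.012],
    [0, 0, -0.018],
  ],
  rot=[
    [0, 0, 0],
    [0, 0, 0],
    [0, 0, 0],
  ],
  grip=[-1, -1, -1],
)

```text
t: 15.2
ee_pos: [512.5, -208.3, 220.1]
eef_rot: [3.14, 0.0, 1.05]
wrist_force: [-1.6, 0.8, -4.5]
grip_width: 17.9
```

drive_tool(
  offset=[
    [0, 0, -0.006],
    [0, 0, -0.012],
  ],
  rot=[
    [0, 0, 0],
    [0, 0, 0],
  ],
  grip=[-1, -1],
)

```text
t: 15.4
ee_pos: [512.5, -208.4, 223.3]
eef_rot: [3.14, 0.0, 1.05]
wrist_force: [-0.6, -0.5, -2.5]
grip_width: 18.0
```

drive_tool(
  offset=[
    [0, 0, -0.006],
    [0, 0, -0.012],
  ],
  rot=[
    [0, 0, 0],
    [0, 0, 0],
  ],
  grip=[-1, -1],
)

```text
t: 15.6
ee_pos: [512.5, -208.4, 226.3]
eef_rot: [3.14, -0.0, 1.05]
wrist_force: [1.0, -0.5, -2.8]
grip_width: 17.4
```

drive_tool(
  offset=[
    [0, 0, -0.006],
    [0, 0, -0.012],
  ],
  rot=[
    [0, 0, 0],
    [0, 0, 0],
  ],
  grip=[-1, -1],
)

```text
t: 15.8
ee_pos: [512.3, -208.1, 229.1]
eef_rot: [3.14, -0.0, 1.05]
wrist_force: [0.4, 0.1, -0.8]
grip_width: 17.7
```

```bash
python3 w.py; python3 - <<'E'
from h import *
im=np.mean([grab("side")["img"].astype(float) for _ in range(4)],0)
a=cv2.resize(im[118:166,286:350,::-1],(640,480),interpolation=cv2.INTER_CUBIC);cv2.imwrite("pics/l1.png",a)
E
```

```text
16.0 [ 512.25 -208.03  229.13] [ 0.12 -0.69 -0.82] [0.4  0.33 0.52] yaw [ 3.14 -0.    1.05] radial 0.44804469421861537[ WARN:0@3.313] global loadsave.cpp:1063 imwrite_ Unsupported depth image for selected encoder is fallbacked to CV_8U.
```

View pics/l1.png

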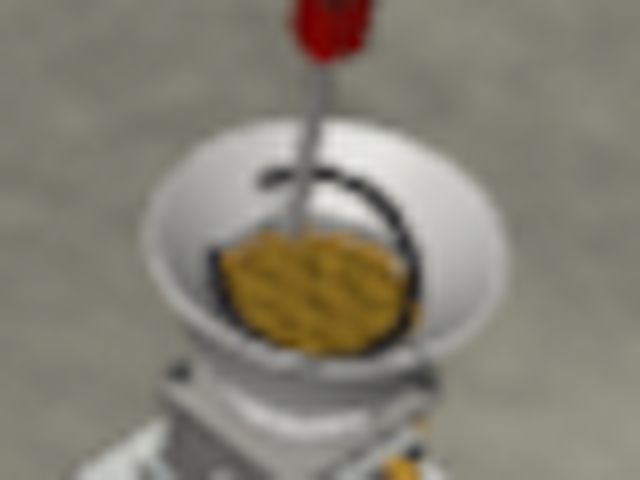

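Side crop: the right-hand end is up on the flare at (265,180) and the left end is at about (213,250). The shaft stands inside the ring with its foot reaching under the raised arm. I'll check with projections whether the left end and the back have also left the seat.

```bash
python3 - <<'E'
from h import *
d=grab("side");C=np.array([496.7,-199.3])
def q(ang,R,z):
    a=np.radians(ang);u,v=proj(d,(C[0]+R*np.cos(a),C[1]+R*np.sin(a),z));u+=1.1
    return round((u-286+.5)*10),round((v-118+.5)*10)
for nm,ang in(("b",-18),("a",32),("back",187),("-90",-83),("90",97)):
    print(nm,"seat",q(ang,30,106.2),"r29 z112",q(ang,29,112.2),"z118",q(ang,30,118),"bead",q(ang,31,109.9))
print("tip",)
for t in("ring_a_end","ring_b_end","ring_back","ring","bead"):
    print(t,[(round(c["score"],2),round((c["centre"][0]*512-286)*10),round((c["centre"][1]*384-118)*10)) for c in eyes.place_of(t,"side")])
E
```

```text
b seat (256, 240) r29 z112 (260, 228) z118 (261, 211) bead (255, 229)
a seat (217, 290) r29 z112 (222, 276) z118 (221, 261) bead (215, 281)
back seat (410, 338) r29 z112 (410, 323) z118 (416, 310) bead (415, 331)
-90 seat (363, 241) r29 z112 (365, 228) z118 (369, 212) bead (366, 230)
90 seat (272, 360) r29 z112 (276, 344) z118 (277, 331) bead (272, 353)
tip
ring_a_end [(0.4, 242, 252), (0.23, -825, 637)]
ring_b_end [(0.47, 269, 183)]
ring_back [(0.5, 351, 313)]
ring [(0.15, -585, 379)]
bead [(0.57, 315, 280)]
```

The end now sits at about z≈120+ and bare brass shows at the back, so the whole ring has sprung out. I'll lower the foot slightly, slide it inward from under the wire, then rise.

drive_tool(
  offset=[
    [0, 0, 0.006],
    [0, 0, 0.012],
    [0, 0, 0.012],
    [0, -0.006, 0.012],
    [0, -0.012, 0.012],
    [0, -0.018, 0.012],
    [0, -0.024, 0.012],
    [0, -0.032, 0.012],
    [0, -0.04, 0.012],
    [0, -0.048, 0.012],
    [0, -0.054, 0.012],
    [0, -0.054, 0.012],
  ],
  rot=[
    [0, 0, 0],
    [0, 0, 0],
    [0, 0, 0],
    [0, 0, 0],
    [0, 0, 0],
    [0, 0, 0],
    [0, 0, 0],
    [0, 0, 0],
    [0, 0, 0],
    [0, 0, 0],
    [0, 0, 0],
    [0, 0, 0],
  ],
  grip=[-1, -1, -1, -1, -1, -1, -1, -1, -1, -1, -1, -1],
)

```text
t: 17.7
ee_pos: [499.9, -201.1, 225.6]
eef_rot: [-3.141, 0.0, 1.05]
wrist_force: [0.4, 0.8, -0.4]
grip_width: 18.0
```

```bash
python3 w.py; python3 - <<'E'
from h import *
im=np.mean([grab("side")["img"].astype(float) for _ in range(4)],0)
a=cv2.resize(im[118:166,286:350,::-1],(640,480),interpolation=cv2.INTER_CUBIC);cv2.imwrite("pics/l2.png",a.clip(0,255).astype(np.uint8))
E
```

```text
17.9 [ 500.21 -201.19  225.66] [ 0.3  -0.38 -1.02] [0.39 0.32 0.3 ] yaw [ 3.14 -0.    1.05] radial 0.45095093431606886
```

View pics/l2.png

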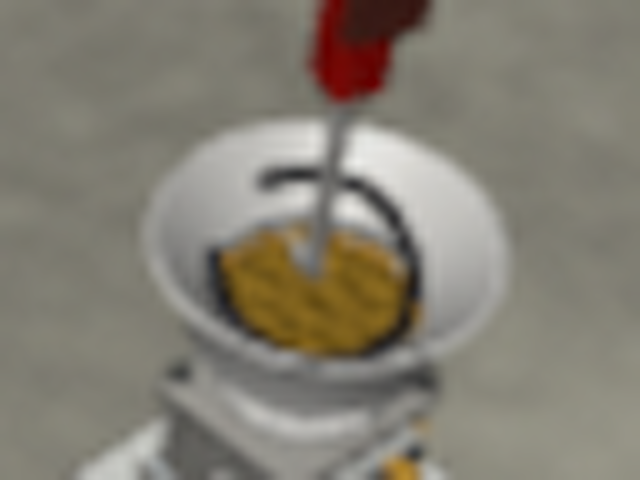

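The ring lies unchanged on the flare and the foot is free inside it. Now rising.

drive_tool(
  offset=[
    [0, 0, -0.008],
    [0, 0, -0.02],
    [0, 0, -0.036],
    [0, 0, -0.052],
    [0, 0, -0.07],
    [0, 0, -0.09],
    [0, 0, -0.12],
    [0, 0, -0.14],
    [0, 0, -0.14],
  ],
  rot=[
    [0, 0, 0],
    [0, 0, 0],
    [0, 0, 0],
    [0, 0, 0],
    [0, 0, 0],
    [0, 0, 0],
    [0, 0, 0],
    [0, 0, 0],
    [0, 0, 0],
  ],
  grip=[-1, -1, -1, -1, -1, -1, -1, -1, -1],
)

```text
t: 19.0
ee_pos: [500.7, -201.4, 261.7]
eef_rot: [3.14, -0.0, 1.05]
wrist_force: [-0.4, -0.5, -2.0]
grip_width: 18.0
```

```bash
python3 w.py; python3 cmd.py 481.2 146.1 258 1.237
```

```text
19.2 [ 500.15 -201.17  260.7 ] [-0.03  0.13 -0.7 ] [0.48 0.19 0.91] yaw [-3.14  0.    1.05] radial -0.09061748600038906
[ 1.167 -0.757  0.01 ] -0.119 19.2 [ 0.44709337 -0.09857567 -0.59773816]
```

drive_tool(
  offset=[
    [0.1, -0.065, 0],
    [0.25, -0.16, 0],
    [0.42, -0.27, 0],
    [0.584, -0.378, 0],
    [0.584, -0.378, 0],
  ],
  rot=[
    [0, 0, 0],
    [0, 0, 0],
    [0, 0, 0],
    [0, 0, 0],
    [0, 0, 0],
  ],
  grip=[-1, -1, -1, -1, -1],
)

```text
t: 19.7
ee_pos: [490.0, -22.9, 260.3]
eef_rot: [-3.14, -0.001, 1.055]
wrist_force: [-0.4, -1.6, -1.7]
grip_width: 17.8
```

drive_tool(
  offset=[
    [0.15, -0.1, 0],
    [0.32, -0.2, 0],
    [0.46, -0.3, 0],
    [0.54, -0.35, 0],
    [0.583, -0.379, 0],
    [0.583, -0.379, 0],
    [0.583, -0.379, 0],
  ],
  rot=[
    [0, 0, -0.04],
    [0, 0, -0.08],
    [0, 0, -0.119],
    [0, 0, -0.119],
    [0, 0, -0.119],
    [0, 0, -0.119],
    [0, 0, -0.119],
  ],
  grip=[-1, -1, -1, -1, -1, -1, -1],
)

```text
t: 20.4
ee_pos: [481.3, 145.2, 260.4]
eef_rot: [-3.141, 0.001, 1.236]
wrist_force: [-0.5, -0.0, -0.3]
grip_width: 18.2
```

```bash
python3 w.py; python3 cmd.py 481.0 146.0 205 1.237
```

```text
20.6 [481.39 144.86 260.55] [ 0.25 -0.12 -1.35] [0.61 0.28 0.37] yaw [3.14 0.   1.24] radial 0.2793965213294733
[ 0.004 -0.003  0.223] -0.001 20.6 [ 0.27661245 -0.57221383 -1.90207972]
```

drive_tool(
  offset=[
    [0.004, -0.003, 0.06],
    [0.004, -0.003, 0.12],
    [0.004, -0.003, 0.18],
    [0.004, -0.003, 0.23],
    [0.004, -0.003, 0.25],
    [0.004, -0.003, 0.25],
    [0.004, -0.003, 0.25],
  ],
  rot=[
    [0, 0, 0],
    [0, 0, 0],
    [0, 0, 0],
    [0, 0, 0],
    [0, 0, 0],
    [0, 0, 0],
    [0, 0, 0],
  ],
  grip=[-1, -1, -1, -1, -1, -1, -1],
)

```text
t: 21.3
ee_pos: [481.3, 147.2, 198.5]
eef_rot: [3.141, -0.0, 1.236]
wrist_force: [-0.0, 0.2, -0.1]
grip_width: 17.9
```

```bash
python3 w.py; python3 cmd.py 481.2 146.1 165 1.237
```

```text
21.5 [481.33 147.33 198.75] [ 0.44  0.36 -0.97] [0.37 0.23 0.71] yaw [ 3.14 -0.    1.24] radial 0.2012718706067293
[-0.005  0.001  0.135] -0.0 21.5 [ 0.24738582  0.07831381 -0.49049249]
```

drive_tool(
  offset=[
    [-0.005, 0.001, 0],
    [-0.005, 0.001, 0.02],
    [-0.005, 0.001, 0.04],
    [-0.005, 0.001, 0.06],
    [-0.005, 0.001, 0.08],
    [-0.005, 0.001, 0.08],
  ],
  rot=[
    [0, 0, 0],
    [0, 0, 0],
    [0, 0, 0],
    [0, 0, 0],
    [0, 0, 0],
    [0, 0, 0],
  ],
  grip=[-1, -1, -1, -1, -1, -1],
)

```text
t: 22.1
ee_pos: [480.1, 145.8, 177.1]
eef_rot: [-3.14, 0.001, 1.237]
wrist_force: [-0.1, 0.3, -0.4]
grip_width: 18.2
```

```bash
python3 w.py; python3 cmd.py 481.2 146.1 122 1.237
```

```text
22.3 [480.64 145.99 177.93] [ 0.08  0.17 -0.81] [0.38 0.82 0.35] yaw [ 3.14 -0.    1.24] radial -0.019622239529168264
[0.001 0.001 0.225] -0.0 22.3 [ 0.29271939 -0.2581221  -0.37955512]
```

Inside the slot with no contact force; lowering on.

drive_tool(
  offset=[
    [0.001, 0.001, 0.03],
    [0.001, 0.001, 0.06],
    [0.001, 0.001, 0.09],
    [0.001, 0.001, 0.12],
    [0.001, 0.001, 0.15],
    [0.001, 0.001, 0.18],
    [0.001, 0.001, 0.21],
    [0.001, 0.001, 0.225],
    [0.001, 0.001, 0.225],
    [0.001, 0.001, 0.225],
  ],
  rot=[
    [0, 0, 0],
    [0, 0, 0],
    [0, 0, 0],
    [0, 0, 0],
    [0, 0, 0],
    [0, 0, 0],
    [0, 0, 0],
    [0, 0, 0],
    [0, 0, 0],
    [0, 0, 0],
  ],
  grip=[-1, -1, -1, -1, -1, -1, -1, -1, -1, -1],
)

```text
t: 23.3
ee_pos: [481.1, 146.2, 121.9]
eef_rot: [3.142, -0.0, 1.237]
wrist_force: [-0.6, -0.3, -0.6]
grip_width: 17.7
```

```bash
python3 w.py; python3 cmd.py 481.2 146.1 118.5 1.237
```

```text
23.5 [481.27 146.21 122.18] [-0.08  0.26 -0.53] [0.39 0.76 0.51] yaw [ 3.14 -0.    1.24] radial -0.20022146353058984
[-0.    -0.     0.015] -0.0 23.5 [ 0.50060724  1.36221839 -1.24064207]
```

drive_tool(
  offset=[
    [0, 0, 0.007],
    [0, 0, 0.014],
    [0, 0, 0.015],
    [0, 0, 0.015],
  ],
  rot=[
    [0, 0, 0],
    [0, 0, 0],
    [0, 0, 0],
    [0, 0, 0],
  ],
  grip=[-1, -1, -1, -1],
)

```text
t: 23.9
ee_pos: [481.0, 146.1, 118.1]
eef_rot: [-3.141, 0.0, 1.237]
wrist_force: [-0.5, 0.1, -1.0]
grip_width: 17.6
```

drive_tool(
  offset=[
    [0, 0, 0],
    [0, 0, 0],
    [0, 0, 0],
    [0, 0, 0],
    [0, 0, -0.05],
    [0, 0, -0.15],
    [0, 0, -0.3],
    [0, 0, -0.45],
    [0, 0, -0.5],
    [0, 0, -0.5],
    [0, 0, -0.5],
  ],
  rot=[
    [0, 0, 0],
    [0, 0, 0],
    [0, 0, 0],
    [0, 0, 0],
    [0, 0, 0],
    [0, 0, 0],
    [0, 0, 0],
    [0, 0, 0],
    [0, 0, 0],
    [0, 0, 0],
    [0, 0, 0],
  ],
  grip=[-0.4, -0.2, 0.0, 0.2, 0.2, 0.2, 0.2, 0.2, 0.2, 0.2, 0.2],
)

```text
t: 25.0
ee_pos: [480.4, 146.0, 242.5]
eef_rot: [-3.141, 0.0, 1.237]
wrist_force: [0.3, 0.4, -0.2]
grip_width: 52.7
```

```bash
python3 w.py; python3 - <<'E'
from h import *
def av(n): return np.mean([grab(n)["img"].astype(float) for _ in range(4)],0)[:,:,::-1].clip(0,255).astype(np.uint8)
s=av("side");t=av("top");r=lambda i,x,y,w,h:cv2.resize(i[y:y+h,x:x+w],(400,300),interpolation=cv2.INTER_CUBIC)
cv2.imwrite("pics/f.png",np.vstack([np.hstack([r(t,316,186,56,42),r(s,290,122,56,42)]),np.hstack([r(t,190,170,104,78),r(s,200,200,104,78)])]))
E
```

```text
25.2 [480.04 145.86 241.61] [-0.07  0.03 -0.51] [0.88 0.38 0.53] yaw [-3.14  0.    1.24] radial -0.07404824007717736
```

View pics/f.png

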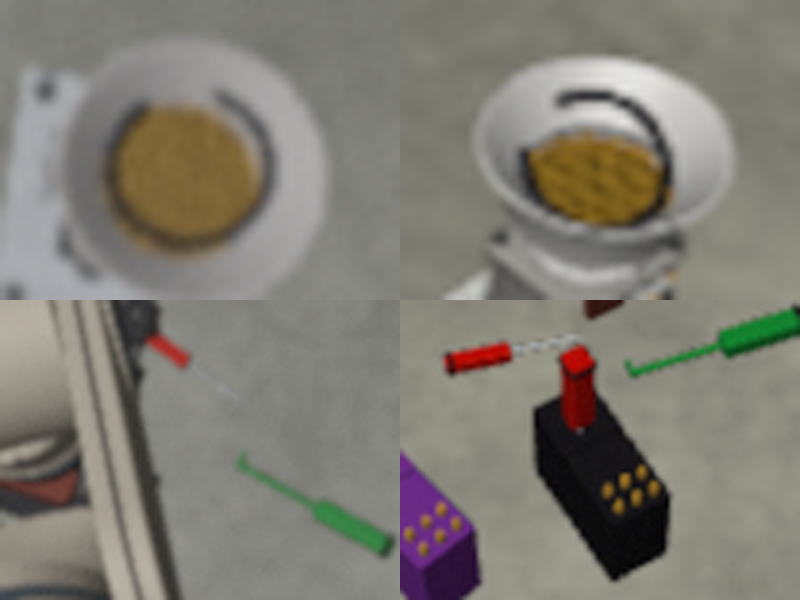

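```bash
python3 - <<'E'
from h import *
S=grab("side");T=grab("top");k=400/56
for n,t,s in(("a",(143,106),(527,154)),("b",(218,94),(562,98)),("rim-left-top check center",(196,170),(605,140))):
    rt=ray(T,316+t[0]/k-.5,186+t[1]/k-.5);rs=ray(S,290+(s[0]-400)/k-.5-1.1,122+s[1]/k-.5)
    print(n,np.round(tri([rt,rs]),1))
print(state()["t"])
for n in("side","top"):
  for t in("ring_a_end","ring_b_end","ring_back"):
    print(n,t,[(round(c["score"],2),round(c["centre"][0]*512,1),round(c["centre"][1]*384,1)) for c in eyes.place_of(t,n)][:2])
E
```

```text
a [ 525.1 -184.4  117.9]
b [ 527.7 -211.6  128.3]
rim-left-top check center [ 498.7 -201.1  129.4]
25.7
side ring_a_end [(0.46, 309.1, 143.0)]
side ring_b_end [(0.58, 311.0, 136.4), (0.19, 315.4, 147.5)]
side ring_back [(0.63, 323.8, 148.2), (0.22, 317.8, 145.0)]
top ring_a_end [(0.56, 340.6, 198.7)]
top ring_b_end [(0.45, 347.3, 196.2)]
top ring_back [(0.58, 346.7, 217.8)]
```

Both ends are above 112.2 mm (a about 118, b about 128), and the rim check gives 129.4 against the true 128.9. The back is in from its seat, and the pick stands in its slot, released. Handing in.

```bash
python3 -c "
from cell import job
print(job.close_job())"
```

```text
the job is handed in; nothing more can be done
None
```

The ring came out and lies loose in the bell, and the pick is back in its slot in the black block, released. I handed the job in at about 26 s of the 58 s allowed; no verdict is reported.

**What I did:** I took the larger red pick and felt for the gauze with its foot (about 2 N). I then pushed outwards to the wall (about 2 N) under the right-hand end, `ring_b_end`. Lifting about 16 mm met about 4–5 N in the readings I took, until the pull vanished. I slid the foot out inwards, rose clear and returned the pick.

**Last checks:**
- **Ring ends:** triangulated heights are about 118 mm for `ring_a_end` and 128 mm for `ring_b_end`; both need to be above 112.2 mm. The same method put the bell's rim at 129.4 mm, against 128.9 mm in the drawing.
- **Ring back:** brass shows behind it in the final picture, so it sits in from its groove. I only judged this by eye.
- **Pick:** the side picture shows it upright in its slot. It was set down at the TCP height and position where I had gripped it. The arm hid it from the top camera, so that view could not confirm it.

**Disagreements:** the two cameras differed by about 3–4 mm at the start, so I relied on touch for the gauze and wall. The ring-point networks also differed from my hand-read pixels by up to about 6 px, and I went with the hand-read ones.

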